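Put the odds and ends back into their drawer inserts

TASK

Put each of the four odds and ends on the washer into the bamboo drawer insert made for it: the teaspoon in the longest tray, the clothes peg in the middle-sized one, the battery in the shortest, and the spice jar upright in the round holder. The three lying things must lie flat on the tray's floor, lengthwise along their tray, the same way up as they lie now; everything is to be let go and at rest. Leave the cream canister and the teal cup at the back where they stand.

Things in the scene. Friction and masses are not known exactly. Their poses are not given: they have to be found in the camera images.
- teaspoon: Loose metal teaspoon lying flat, 130 x 27 x 11 mm (x, y, z), 20 g. Origin: centre of its underside; x along its length, z up. Either end may point either way in the tray. Can be pinched across y near its middle.
- clothes_peg: Loose wooden clothes peg lying flat, 15 x 72 x 12 mm (x, y, z), 14 g. Origin: centre of its underside; y along its length, z up. Can be pinched across x.
- battery: Loose small battery cell lying on its side, red and silver, 15 x 50 x 15 mm (x, y, z), 23 g; it does not roll. Origin: centre of its underside; y along its length, z up. Can be pinched across x.
- spice_jar: Loose upright glass spice jar with a red cap, 42 mm body and 45 mm cap diameter, 106 mm high (cap from 85 to 106 mm), about 110 g (0.7 to 1.4 times). Origin: centre of its underside, z up. Can be gripped from above by the cap.
- spoon_tray: Fixed bamboo drawer insert, an open shallow tray. Inside 150 x 47 mm (x by y), walls 5 mm thick, their tops 13 mm above the washer top, floor 3 mm thick. The two long sides are cut away down to the floor over the middle 56 mm, for fingers. Origin: centre of its underside, on the washer top (z = 0); x along its length, z up. The longest of the trays, for the teaspoon.
- peg_tray: Fixed bamboo drawer insert, an open shallow tray. Inside 92 x 35 mm (x by y), walls 5 mm thick, their tops 13 mm above the washer top, floor 3 mm thick. The two long sides are cut away down to the floor over the middle 56 mm, for fingers. Origin: centre of its underside, on the washer top (z = 0); x along its length, z up. The middle-sized tray, for the clothes peg (the peg's y goes along this x).
- battery_tray: Fixed bamboo drawer insert, an open shallow tray. Inside 70 x 35 mm (x by y), walls 5 mm thick, their tops 13 mm above the washer top, floor 3 mm thick. The two long sides are cut away down to the floor over the middle 44 mm, for fingers. Origin: centre of its underside, on the washer top (z = 0); x along its length, z up. The shortest tray, for the battery (the battery's y goes along this x).
- jar_holder: Fixed round bamboo holder, an open ring with a floor: outer diameter 72 mm, inner 63 mm, rim 16 mm above the washer top, floor 3 mm thick. Origin: centre of its underside, on the washer top; z up. For the spice jar.
- canister: Bystander: cream canister with a wooden lid, 92 mm across, 120 mm high, standing loose at the back. Origin: centre of its underside. Leave alone.
- cup: Bystander: teal plastic beaker, 80 mm across, 58 mm high, standing loose at the back. Origin: centre of its underside. Leave alone.

How it is judged:
By the outcome, as a careful person would: the job done as asked, in the order asked, and still so for the second after the job is handed in, with the robot touching nothing.
It also fails if it takes over 96 s, if anything falls off the work surface, if the arm or the gripper's body presses on something with over 40 N, if the wrist force passes 120 N, or if a joint passes its speed limit or range.

ROBOT

A 6-joint arm with a two-finger parallel gripper is mounted at the origin on a cart in front of the work surface, level with it; the furniture and walls round the work are solid. World frame = base frame: x ahead of the robot, y to its left, z up, the work surface at z = 0. Lengths are in mm, angles in rad, forces in N, time in s.
With the tool pointing down it reaches from about 400 to 925 mm from the base axis. Payload 12.5 kg.
Tool frame: the origin (TCP) lies on the centre line of the jaws, within the pads' length; the fingertips stand bot.tip_reach ahead of it and the grasp point (between the pads) lies 2 mm behind it (bot.tip_reach is the distance from the TCP to the fingertips, in mm); z points along the fingers, y is the line along which they close (so a half turn about z gives the same grasp; the last joint's range is limited). The gripper opens to 95 mm and grips with 3 to 60 N. Pads are 20 mm wide; open, the fingers measure 119 mm over their backs; the gripper's body (75 mm by 180 mm) begins 59 mm behind the grasp point.
Start: joints at [1.094, 0.491, 1.559, -0, 1.092, -0.106], TCP at [226.46, 582.547, 231.661] pointing down, gripper open.
Joint ranges: [-3.1, 3.1], [-0.84, 2.19], [0.05, 2.79], [-1.13, 4.28], [0.06, 2.93], [-2.69, 2.69]. Speed limits (rad/s): [2.22, 2.22, 2.79, 3.14, 3.14, 3.14].

INTERFACE

Orientations are given as a 3x3 rotation matrix whose columns are the frame's x, y, z axes.
In Python, from bench import bot, eyes, job_done, look_for gives the robot as it stands. The module is installed in compiled form; this text tells all that it offers.
- The arm moves only by the tool send_rows, never from a script. Its argument "steps" is a list that holds one entry, the list of rows, each a list of 7 numbers: the shift along the tool's x, y, z in mm, then the turn, a rotation vector about the tool's x, y, z in degrees, then the closure in counts, from 0 (fully open) to 255 (shut). A call has 1 to 10 rows; each row shifts and turns the commanded pose from where the row before left it, along the tool's axes as they then stand; what a row does not reach is not made up. A row lasts 1/8 s, in which the tool goes at most 62.5 mm and 10.7 degrees, less where a joint would pass 70% of its speed; a pose out of reach is approached as far as the arm can. A call is refused whole if a number of a shift passes 62.5 or a number of a turn 10.7, either way. A call with a gripper value outside its range is refused whole. The fingers move at their own pace and stop on an object; "grip_force" is the grip in N (left out, the last holds). Time passes only in rows, so rows that do not move let the fingers close. It gives the time, the measured TCP pose, the force, the opening and the grip force at its end, in the units of the state.
- bot.observe(): the state, without advancing time (a new reading comes with each control period).
- eyes.camera(name): name is "side" or "top" or "wrist"; returns the picture (480x640x3 uint8, blue, green, red); there is no depth.
- eyes.camera_params(name): a dict with "camera_matrix" (3x3 intrinsics, pixels), "distortion" ([k1, k2, p1, p2, k3] as OpenCV has them; the pictures are not rectified), "rvec" (rotation vector, rad) and "tvec" (3), from world to camera coordinates, as OpenCV has them; the wrist camera has in their place "tool_from_camera" (4x4, takes a point from camera to tool coordinates, whose origin is the TCP and whose axes are the flange's). Camera axes: x right, y down, z forward; pixel columns grow to the right and rows downward; lengths in mm; the calibration is good to about 2 mm. A picture is of the moment at which its call begins: read the wrist's pose just before it. camera_params takes no time and is no camera call.
- job_done(): hands the job in; it is judged then, once.
Trained networks look in the newest picture that a camera, given by its name, has taken for a name from the list of things; names that differ only in an ending like _2 or _b are one class to them, and where a whole thing is asked for, a point or a joint stands for the part that bears it (a point fixed in the world has none). Each returns a list of dicts, best first, with "confidence" (0 to 1); they miss things now and then, are a little off and sometimes report something else, mostly with a low value. They report only what shows in the picture. A call takes as long as a camera call.
- look_for(query, camera): "position" ([x, y, z] in mm, in world coordinates, good to about 4 mm: the middle of the surface that is visible of it).
The state is a dict: "t": time; "joint_pos": joint angles; "qvel": joint speeds; "joint_efforts": joint torques, N m; "tcp_pos": TCP position; "ee_rot": TCP orientation; "force": force on the tool from outside, world axes, zero at the start; "torque": the same for the moment, N m; "gripper_width": opening from 0.0 (shut) to 1.0 (fully open); "grip_force": force on a finger pad.
Only numpy, scipy, OpenCV 4.12 (cv2) and the standard library are available. Lean on these libraries where they do the work, as an engineer would, in place of code of your own. Each camera call takes 0.05 s, during which the arm holds its last target. There are 200 camera calls.

## Working session

There is one attempt and no reset: what is moved stays moved. The work goes in short steps, Python scripts to look and compute and a tool call to move; the robot and the scene stay as the last step left them, time stands still between calls to the robot, and variables do not carry over. Pictures are saved under pics/ and viewed, at most 14 in all, crops included, and the job is handed in when it is done.

Besides the shell and the picture viewer there is one more tool, called after "Call:" as a command line: name --argument value ..., lists and objects as JSON in quotes. send_rows: Moves the arm, as the interface text tells. Its arguments: {"type":"object","properties":{"steps":{"type":"array","items":{"type":"array","items":{"type":"array","items":{"type":"number"}}}},"grip_force":{"type":"number"}},"required":["steps"]}

```bash
mkdir -p pics
python3 - <<'E'
from bench import bot, eyes, look_for
import cv2
s=bot.observe(); print(s, bot.tip_reach)
for c in ['top','side']:
    cv2.imwrite(f'pics/{c}0.png',eyes.camera(c))
    for n in ['teaspoon','clothes_peg','battery','spice_jar','spoon_tray','peg_tray','battery_tray','jar_holder','canister','cup']:
        print(c,n,[([round(float(v)) for v in d['position']],round(d['confidence'],2)) for d in look_for(n,c)[:3]])
E
```

```text
{'t': 0.0, 'joint_pos': array([ 1.09443131e+00,  4.91571722e-01,  1.55942159e+00, -1.20880185e-05,
        1.09169183e+00, -1.05655364e-01]), 'qvel': array([-8.56322608e-04,  1.86481484e-03, -1.67370045e-03, -1.13248182e-03,
        1.85745178e-03,  1.53763774e-05]), 'joint_efforts': array([ 3.04597990e-03, -6.12638783e+01, -2.58186346e+01,  6.93333778e-02,
        4.81262757e-02, -1.43166412e-04]), 'tcp_pos': array([226.34009416, 582.3514512 , 231.06377202]), 'ee_rot': array([[-9.32072483e-01,  3.62271506e-01, -4.91429525e-04],
       [ 3.62271824e-01,  9.32071979e-01, -9.75777196e-04],
       [ 1.04551415e-04, -1.08752614e-03, -9.99999403e-01]]), 'force': array([ 0.23082225, -0.24242365, -0.15479869]), 'torque': array([-0.0392537 ,  0.00735062,  0.02195274]), 'grip_force': 0.0, 'gripper_width': 1.0000552122381319} 17.0
top teaspoon [([660, 174, 6], 0.92)]
top clothes_peg [([651, -92, 11], 0.72)]
top battery [([447, -79, 13], 0.59)]
top spice_jar [([619, -197, 108], 0.77), ([451, -223, 3], 0.71)]
top spoon_tray [([455, -221, 4], 0.78)]
top peg_tray [([635, 50, 2], 0.95)]
top battery_tray [([447, 45, 2], 0.56)]
top jar_holder [([455, 170, 0], 0.67), ([619, -196, 106], 0.63)]
top canister [([773, 89, 102], 0.66)]
top cup []
side teaspoon [([658, 175, 6], 0.79)]
side clothes_peg [([626, -101, 4], 0.42)]
side battery [([787, -81, 39], 0.61)]
side spice_jar [([625, -224, 68], 0.64)]
side spoon_tray [([461, -222, 8], 0.56)]
side peg_tray [([633, 48, 0], 0.69)]
side battery_tray [([448, 43, -2], 0.97)]
side jar_holder [([453, 171, 2], 0.79), ([634, 48, 4], 0.59)]
side canister [([777, 60, 69], 0.82)]
side cup [([788, -83, 38], 0.94)]
```

View pics/top0.png

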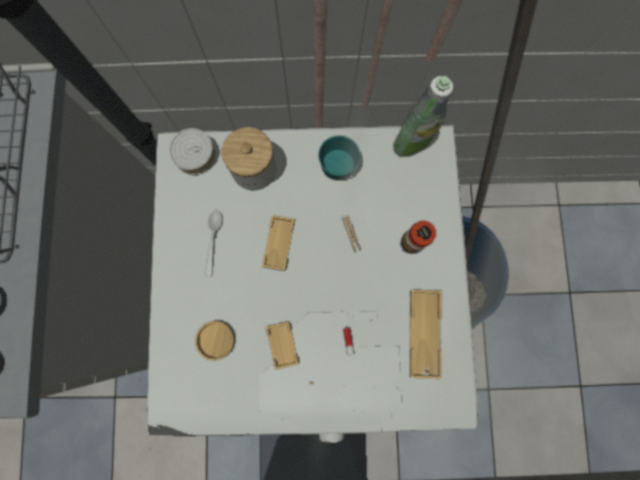

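View pics/side0.png

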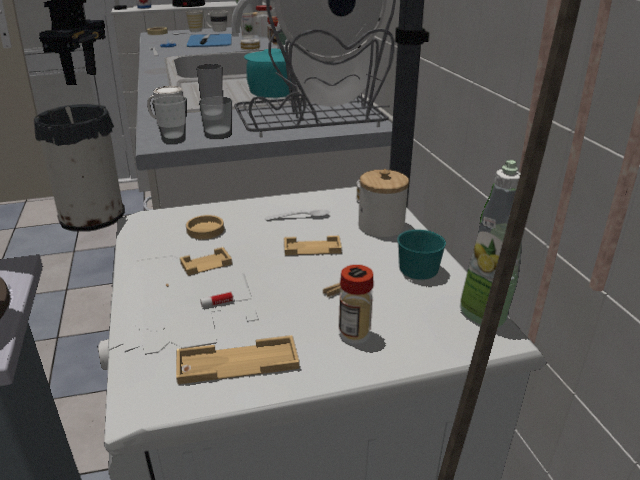

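The top view (x up, y left) shows the spoon at (213,243), peg (351,234), battery (349,340), jar (420,236), trays at (425,333), (279,243), (283,345) and the ring at (216,340). There is a small pale mark in the spoon tray near (427,371). I'll measure the blobs now.

```bash
cat > h.py <<'E'
import numpy as np, cv2
from bench import bot, eyes, look_for, job_done
from scipy.spatial.transform import Rotation as R
def cam(name, s=None):
    p=eyes.camera_params(name); K=np.array(p['camera_matrix']); D=np.array(p['distortion'])
    if name=='wrist':
        T=np.eye(4); T[:3,:3]=s['ee_rot']; T[:3,3]=s['tcp_pos']; M=T@np.array(p['tool_from_camera'])
        return K,D,M[:3,:3],M[:3,3]
    Rm=cv2.Rodrigues(np.array(p['rvec']))[0]
    return K,D,Rm.T,-Rm.T@np.array(p['tvec']).ravel()
def toworld(px,c,z):
    K,D,Rm,o=c; q=cv2.undistortPoints(np.array(px,float).reshape(-1,1,2),K,D)[:,0]
    d=np.c_[q,np.ones(len(q))]@Rm.T
    return o+d*((z-o[2])/d[:,2])[:,None]
def topix(P,c):
    K,D,Rm,o=c; return cv2.projectPoints(np.array(P,float),cv2.Rodrigues(Rm.T)[0],-Rm.T@o,K,D)[0][:,0]
def blob(mask,c,z,seed=None):
    """rect (centre, length, width, axis deg) in world of the blob nearest to seed px (largest if None)"""
    cs=[k for k in cv2.findContours(mask.astype(np.uint8),0,1)[0] if cv2.contourArea(k)>25]
    if seed is not None: cs.sort(key=lambda k:-cv2.pointPolygonTest(k,tuple(map(float,seed)),True))
    else: cs.sort(key=lambda k:-cv2.contourArea(k))
    w=toworld(cs[0].reshape(-1,2),c,z)[:,:2].astype(np.float32)
    b=cv2.boxPoints(cv2.minAreaRect(w)); e=[b[1]-b[0],b[2]-b[1]]; l=[np.linalg.norm(v) for v in e]; i=int(np.argmax(l))
    return b.mean(0).round(1),round(float(max(l)),1),round(float(min(l)),1),round(float(np.degrees(np.arctan2(e[i][1],e[i][0]))+90)%180-90,1)
def move(p,closing_deg=None):
    """tool-frame shift to world TCP p, and turn about tool z so that tool y is along closing_deg (mod 180)"""
    s=bot.observe(); E=s['ee_rot']; d=E.T@(np.array(p)-s['tcp_pos']); t=0
    if closing_deg is not None:
        # tool down: +turn about tool z decreases world yaw
        yaw=np.degrees(np.arctan2(E[1,1],E[0,1])); t=-((closing_deg-yaw+90)%180-90)
    tilt=E.T@np.cross(E[:,2],[0,0,-1])
    print('shift',d.round(1),'turn z',round(t,1),'tilt fix',np.degrees(tilt).round(2),'j6',s['joint_pos'][5].round(2),'t',s['t'])
E
python3 - <<'E'
from h import *
im=eyes.camera('top'); c=cam('top'); hsv=cv2.cvtColor(im,cv2.COLOR_BGR2HSV)
wood=(hsv[...,1]>70)&(hsv[...,0]<30)&(hsv[...,0]>8)
red=(hsv[...,1]>120)&((hsv[...,0]<8)|(hsv[...,0]>172))
for n,m,z,sd in [('spoon_tray',wood,13,(425,333)),('peg_tray',wood,13,(279,243)),('bat_tray',wood,13,(283,345)),('ring',wood,16,(216,340)),('peg',hsv[...,1]>50,6,(351,234)),('battery red',red,8,(348,336)),('cap',red,106,(423,232))]:
    print(n,blob(m,c,z,sd))
sp=(np.abs(im.astype(int)-im[240,240].astype(int)).sum(2)>40)
print('spoon',blob(sp,c,3,(213,243)), im[240,240])
for px,z in [((215,212),3),((209,275),3),((346,217),6),((356,250),6),((349,327),8),((350,354),8)]: print(px,toworld([px],c,z)[0].round(0))
S=cv2.resize(im[190:390,140:470],None,fx=2.4,fy=2.4,interpolation=2); cv2.imwrite('pics/top1.png',S)
E
```

```text
spoon_tray (array([ 457. , -219.2], dtype=float32), 157.3, 55.3, -4.1)
peg_tray (array([633.1,  48.1], dtype=float32), 100.0, 44.3, -11.3)
bat_tray (array([442.9,  43.6], dtype=float32), 77.7, 43.8, 12.2)
ring (array([454.2, 166.9], dtype=float32), 68.4, 68.4, 0.2)
peg (array([649. , -91.7], dtype=float32), 65.2, 12.0, 17.3)
battery red (array([454.1, -77.4], dtype=float32), 29.1, 10.0, 7.4)
cap (array([ 625.4, -203.9], dtype=float32), 45.9, 39.2, -47.5)
spoon (array([683.5, -21.7], dtype=float32), 1416.2, 989.2, 88.0) [170 176 172]
(215, 212) [699. 172.   3.]
(209, 275) [575. 181.   3.]
(346, 217) [681. -84.   6.]
(356, 250) [ 616. -100.    6.]
(349, 327) [472. -81.   8.]
(350, 354) [423. -81.   8.]
```

View pics/top1.png

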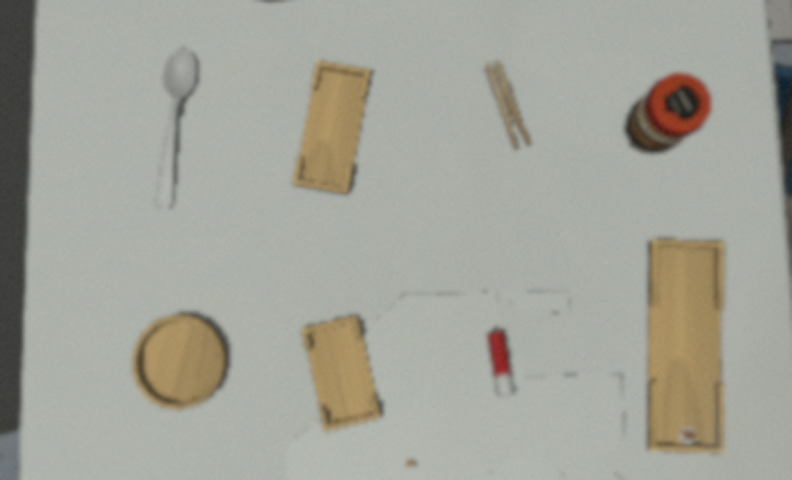

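Nothing overlaps anything else. The spoon's middle is near (638,176) with its axis at about -4°. There is a small white or brown speck in the spoon tray at crop (687,436). I'll start with the spoon.

Run:
```python
from h import *
move([625,176,190],86)
```

```text
shift [-518.8 -234.5   41.6] turn z -17.2 tilt fix [ 0.01 -0.   -0.  ] j6 -0.11 t 1.15
```

Call:
send_rows --steps '[[[-57.5,-26,4.5,0,0,0,0],[-57.5,-26,4.5,0,0,0,0],[-57.5,-26,4.5,0,0,0,0],[-57.5,-26,4.5,0,0,0,0],[-57.5,-26,4.5,0,0,0,0],[-57.5,-26,4.5,0,0,0,0],[-57.5,-26,4.5,0,0,0,0],[-57.5,-26,4.5,0,0,0,0],[-58,-26,5,0,0,-8.6,0],[0,0,0,0,0,-8.6,0]]]'

```text
t: 2.4
tcp_pos: [621.7, 178.5, 190.2]
ee_rot: [[-0.998, 0.07, -0.0], [0.07, 0.998, -0.0], [0.0, -0.0, -1.0]]
force: [-0.7, 1.0, -1.3]
gripper_width: 1.001
grip_force: 0.0
```

Run:
```python
from h import *
s=bot.observe(); im=eyes.camera('wrist'); c=cam('wrist',s)
print(s['tcp_pos'],s['t'],c[3], topix([[638,176,3],[625,176,0]],c)); cv2.imwrite('pics/w1.png',im)
```

```text
[621.6792896  178.52757039 190.24961256] 2.4 [537.05748948 184.22974909 345.35182033] [[321.40671206 232.68634448]
 [320.36631727 217.55320061]]
```

View pics/w1.png

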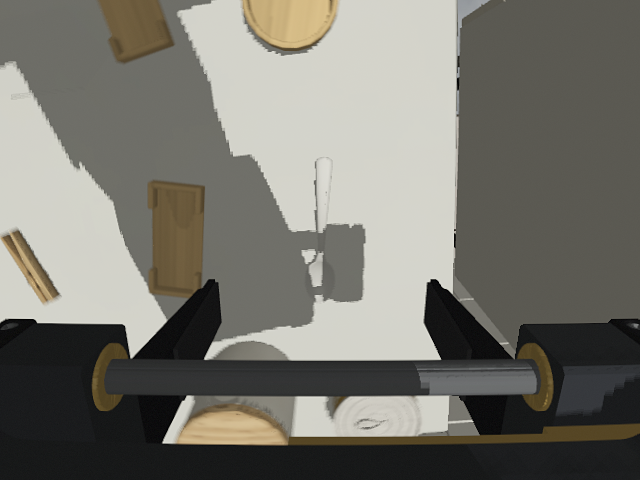

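Spoon in view: handle end at about (324,158), bowl tip about (320,298), in the gripper's shadow.

Run:
```python
from h import *
s=bot.observe(); c=cam('wrist',s)
w=toworld([(324,158),(320,298),(321,230),(205,185),(148,182),(147,295),(199,298)],c,4); print(w.round(1))
m=(w[0]+w[1])/2; a=np.degrees(np.arctan2(*(w[1]-w[0])[[1,0]])); print(m,a,np.linalg.norm(w[1]-w[0]))
im=cv2.imread('pics/w1.png'); cv2.imwrite('pics/w1c.png',cv2.resize(im[140:320,230:410],None,fx=3.3,fy=3.3,interpolation=2))
move([m[0],m[1],60],a+90)
```

```text
[[571.9 183.8   4. ]
 [699.2 172.4   4. ]
 [634.  177.4   4. ]
 [588.1  81.3   4. ]
 [582.2  32.6   4. ]
 [686.8  11.6   4. ]
 [692.6  60.1   4. ]]
[635.56832998 178.10729097   4.        ] -5.143571339419336 127.87574229930641
shift [-15.3  -0.9 130.5] turn z 1.6 tilt fix [-0.01 -0.03  0.  ] j6 -1.33 t 2.45
```

View pics/w1c.png

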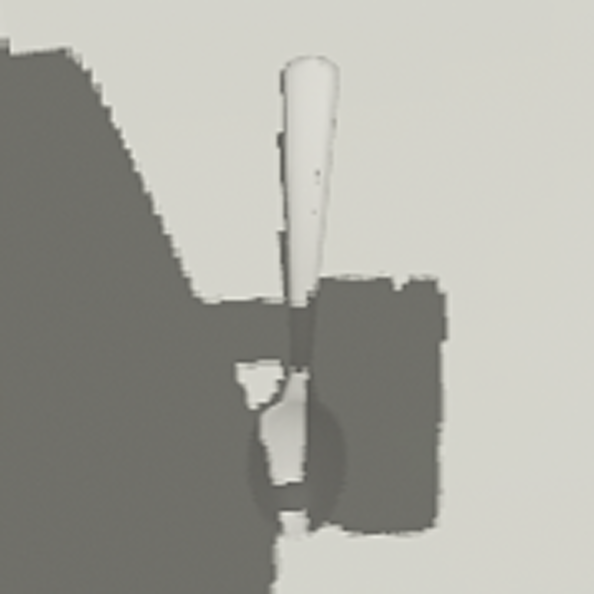

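Call:
send_rows --grip_force 12 --steps '[[[-15.5,-0.5,40,0,0,1.6,0],[0,0,55,0,0,0,0],[0,0,45,0,0,0,0],[0,0,25,0,0,0,0],[0,0,6.7,0,0,0,0],[0,0,0,0,0,0,255],[0,0,0,0,0,0,255],[0,0,0,0,0,0,255],[0,0,0,0,0,0,255],[0,0,0,0,0,0,255]]]'

```text
t: 3.7
tcp_pos: [634.8, 180.4, 19.8]
ee_rot: [[-0.995, 0.098, 0.0], [0.098, 0.995, 0.0], [-0.0, 0.0, -1.0]]
force: [-0.6, 0.2, -0.5]
gripper_width: 0.529
grip_force: 0.0
```

Call:
send_rows --steps '[[[0,0,1,0,0,0,255],[0,0,0,0,0,0,255],[0,0,0,0,0,0,255],[0,0,0,0,0,0,255],[0,0,0,0,0,0,255],[0,0,0,0,0,0,255]]]'

```text
t: 4.45
tcp_pos: [634.7, 180.4, 18.5]
ee_rot: [[-0.995, 0.098, 0.0], [0.098, 0.995, 0.0], [0.0, 0.0, -1.0]]
force: [0.4, 0.7, -0.8]
gripper_width: 0.215
grip_force: 12.0
```

Call:
send_rows --steps '[[[0,0,-20,0,0,0,255],[0,0,-40,0,0,0,255],[0,0,-40,0,0,0,255],[0,0,0,0,0,0,255]]]'

```text
t: 4.95
tcp_pos: [636.2, 180.7, 123.1]
ee_rot: [[-0.995, 0.098, 0.007], [0.098, 0.995, 0.001], [-0.006, 0.002, -1.0]]
force: [0.4, 0.1, -0.1]
gripper_width: 0.214
grip_force: 12.0
```

Run:
```python
from h import *
s=bot.observe(); im=eyes.camera('wrist'); c=cam('wrist',s)
print(s['tcp_pos'],s['gripper_width'],s['grip_force']); cv2.imwrite('pics/w2.png',im[120:480])
t=toworld([(425,333)],cam('top'),13)
# spoon tray target
move([457,-219.2,118.5],-4.1+90)
```

```text
[636.18806464 180.74030253 123.11369923] 0.21374208635126493 11.975768574475296
shift [ 138.1 -415.3    1.5] turn z -1.5 tilt fix [0.06 0.2  0.  ] j6 -1.3 t 5.0
```

View pics/w2.png

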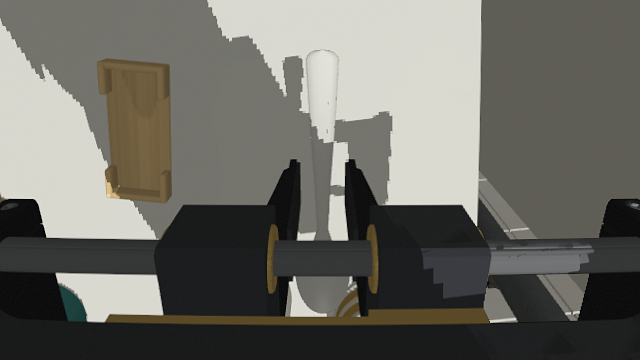

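Call:
send_rows --steps '[[[17.3,-52,-8,0,0,0,255],[17.3,-52,-8,0,0,0,255],[17.3,-52,-8,0,0,0,255],[17.3,-52,-8,0,0,0,255],[17.3,-52,-8,0,0,0,255],[17.3,-52,-8,0,0,0,255],[17.3,-52,0,0,0,0,255],[17.3,-52,0,0,0,-1.5,255],[0,0,0,0,0,0,255]]]'

```text
t: 6.12
tcp_pos: [454.6, -222.5, 165.9]
ee_rot: [[-0.997, 0.076, -0.001], [0.076, 0.997, 0.001], [0.001, 0.0, -1.0]]
force: [0.7, -0.1, 1.3]
gripper_width: 0.213
grip_force: 12.0
```

Run:
```python
from h import *
s=bot.observe(); im=eyes.camera('wrist'); c=cam('wrist',s)
print(s['tcp_pos'],s['gripper_width'],s['grip_force']); cv2.imwrite('pics/w3.png',im)
move([457,-219.2,60],-4.1+90)
```

```text
[ 454.55562187 -222.45009123  165.92606941] 0.21266361440776185 11.975171209605833
shift [ -1.8   1.8 106. ] turn z -0.2 tilt fix [ 0.05 -0.06 -0.  ] j6 -2.08 t 6.175
```

View pics/w3.png

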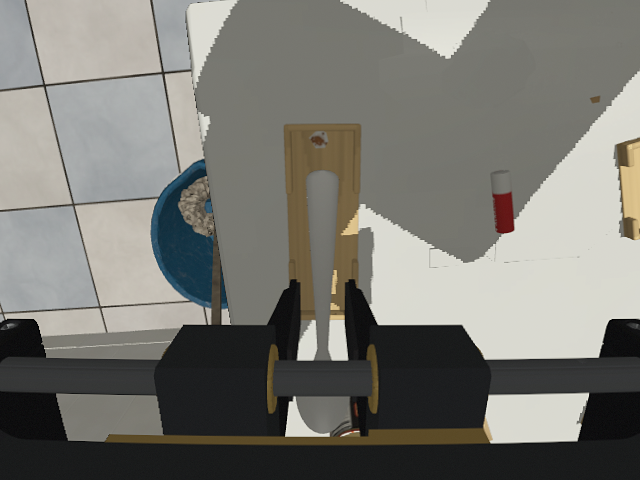

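Spoon is held level over the tray. The tray's near corners are at (285,125) and (360,125). The speck at (319,139) looks like a flat stain.

Run:
```python
from h import *
s=bot.observe(); c=cam('wrist',s)
w=toworld([(285,125),(360,124.5),(358,319)],c,13); print(w.round(1))
ax=np.array([np.cos(np.radians(-4.1)),np.sin(np.radians(-4.1)),0])
print((w[0]+w[1])/2+80*ax, (w[0]-w[1]))
print(toworld([(322,171)],c,s['tcp_pos'][2]-10))
```

```text
[[ 376.9 -242.9   13. ]
 [ 380.8 -187.9   13. ]
 [ 539.8 -197.4   13. ]]
[ 458.64440121 -221.08379031   13.        ] [ -3.83389212 -54.99014646   0.        ]
[[ 393.24347477 -216.74466103  155.95275991]]
```

Call:
send_rows --steps '[[[-0.5,2.3,55,0,0,0,255],[0,0,50,0,0,0,255],[0,0,25,0,0,0,255],[0,0,10,0,0,0,255],[0,0,3.8,0,0,0,255],[0,0,0,0,0,0,255],[0,0,0,0,0,0,255]]]'

```text
t: 7.05
tcp_pos: [457.1, -217.8, 23.5]
ee_rot: [[-0.997, 0.072, 0.001], [0.072, 0.997, -0.001], [-0.001, -0.001, -1.0]]
force: [-0.6, 0.6, -0.4]
gripper_width: 0.217
grip_force: 12.0
```

Call:
send_rows --steps '[[[2,-2,0,0,0,0,255],[0,0,1.5,0,0,0,255],[0,0,0,0,0,0,255]]]'

```text
t: 7.42
tcp_pos: [454.6, -219.7, 21.3]
ee_rot: [[-0.997, 0.072, 0.0], [0.072, 0.997, -0.0], [-0.0, -0.0, -1.0]]
force: [-1.7, -0.3, 2.7]
gripper_width: 0.217
grip_force: 12.0
```

Call:
send_rows --steps '[[[0,0,0,0,0,0,110],[0,0,0,0,0,0,110],[0,0,0,0,0,0,110],[0,0,0,0,0,0,110],[0,0,-20,0,0,0,110],[0,0,-50,0,0,0,0],[0,0,-60,0,0,0,0],[0,0,0,0,0,0,0]]]'

```text
t: 8.43
tcp_pos: [455.9, -220.3, 154.9]
ee_rot: [[-0.997, 0.072, 0.006], [0.072, 0.997, -0.004], [-0.006, -0.003, -1.0]]
force: [-0.4, -0.3, -1.0]
gripper_width: 0.828
grip_force: 0.0
```

Run:
```python
from h import *
s=bot.observe(); im=eyes.camera('wrist'); cv2.imwrite('pics/w4.png',cv2.resize(im[60:460,200:440],None,fx=1.4,fy=1.4))
move([630,-90,150],17+90-2)
```

```text
shift [-165.1  142.1    3.1] turn z -19.1 tilt fix [-0.1   0.19 -0.  ] j6 -2.08 t 8.475
```

View pics/w4.png

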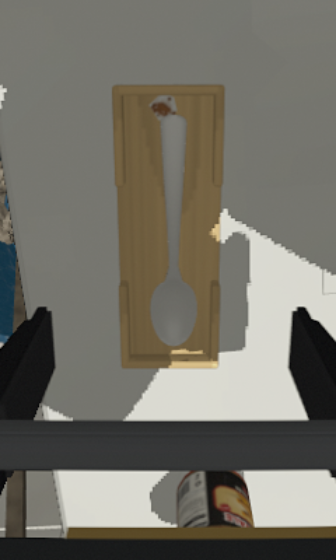

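Spoon lies flat in its tray, clear of the walls. On to the peg.

Call:
send_rows --steps '[[[-40,35.5,0,0,0,0,0],[-40,35.5,0,0,0,0,0],[-40,35.5,0,0,0,0,0],[-40,35.5,0,0,0,0,0],[0,0,0,0,0,-9.5,0],[0,0,0,0,0,-9.5,0],[0,0,0,0,0,0,0]]]'

```text
t: 9.35
tcp_pos: [624.0, -89.2, 149.5]
ee_rot: [[-0.967, -0.255, -0.002], [-0.255, 0.967, 0.001], [0.002, 0.001, -1.0]]
force: [0.2, -0.8, 0.3]
gripper_width: 1.003
grip_force: 0.0
```

Run:
```python
from h import *
s=bot.observe(); im=eyes.camera('wrist'); c=cam('wrist',s); p=topix([[649,-92,6]],c)[0]; print(p,s['tcp_pos'],s['joint_pos'][5])
x,y=p.astype(int); print(x,y); x0,y0=max(x-120,0),max(y-110,0); print(x0,y0)
cv2.imwrite('pics/w5.png',cv2.resize(im[y0:y0+220,x0:x0+240],None,fx=2.5,fy=2.5,interpolation=2)); cv2.imwrite('pics/w5full.png',im)
hsv=cv2.cvtColor(im,cv2.COLOR_BGR2HSV)
m=(hsv[...,1]>60)&(hsv[...,0]<30); print(blob(m,c,6,p))
print(look_for('clothes_peg','wrist'))
```

```text
[310.68118558 257.78036457] [623.96150781 -89.24283256 149.45656039] -2.076038351443942
310 257
190 147
(array([649.5, -92.6], dtype=float32), 75.3, 13.8, 16.9)
[{'position': [652.7, -95.4, 11.7], 'confidence': 0.81}]
```

View pics/w5.png

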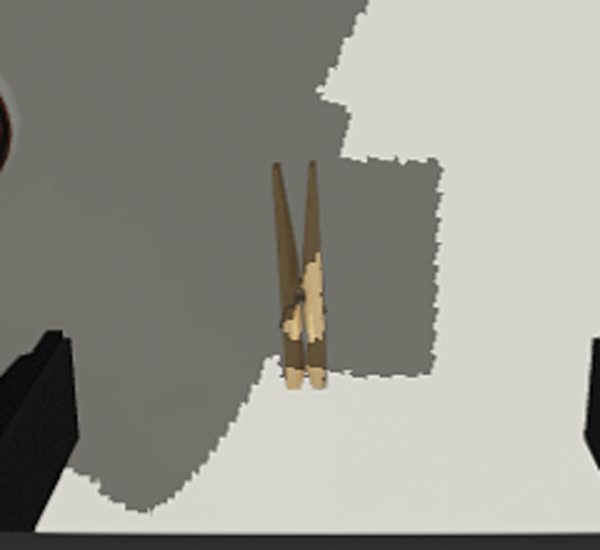

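The peg is clear: centre (649.5,-92.6), axis 17°. The gripper body (180 mm, from z≈80) would come close to the jar's cap, so I'll check clearance for an off-centre grasp.

Run:
```python
from h import *
j=toworld([(422.9,233.7)],cam('top'),106)[0]; print('jar',j)
im=cv2.imread('pics/top0.png')
for off in (0,8,12,15):
  for yaw in (17,12):
    a=np.radians(17); g=np.array([649.5,-92.6])+off*np.array([np.cos(a),np.sin(a)]); b=np.radians(yaw)
    d=j[:2]-g; u=abs(d@[np.cos(b),np.sin(b)]); v=abs(d@[-np.sin(b),np.cos(b)])
    print(off,yaw,g.round(1),'clear',np.hypot(max(u-37.5,0),max(v-90,0))-22.5)
move([649.5+12*np.cos(a)-0,-92.6+12*np.sin(a),60],107)
```

```text
jar [ 624.87731328 -205.3933442   106.        ]
0 17 [649.5 -92.6] clear -0.689753275073052
0 12 [649.5 -92.6] clear -4.278188632495567
8 17 [657.2 -90.3] clear 6.553000844542762
8 12 [657.2 -90.3] clear 1.5250560243270819
12 17 [661.  -89.1] clear 10.306582510350111
12 12 [661.  -89.1] clear 4.845708451265711
15 17 [663.8 -88.2] clear 13.156950296680883
15 12 [663.8 -88.2] clear 7.445385470866906
shift [-35.9  -9.   90.1] turn z -2.4 tilt fix [ 0.05 -0.07 -0.  ] j6 -2.07 t 9.45
```

Call:
send_rows --grip_force 12 --steps '[[[-36,-9,0,0,0,-2.4,0],[0,0,35,0,0,0,60],[0,0,0,0,0,0,60]]]'

```text
t: 9.82
tcp_pos: [660.2, -88.8, 113.6]
ee_rot: [[-0.956, -0.294, -0.005], [-0.294, 0.956, 0.001], [0.004, 0.003, -1.0]]
force: [-1.2, -0.1, 0.2]
gripper_width: 0.846
grip_force: 0.0
```

Run:
```python
from h import *
move([661,-89.1,20],107)
```

```text
shift [-1.1 -0.8 93.6] turn z 0.1 tilt fix [ 0.15 -0.25 -0.  ] j6 -2.1 t 9.825
```

Call:
send_rows --steps '[[[-1,-0.8,40,0,0,0,60],[0,0,35,0,0,0,60],[0,0,15,0,0,0,60],[0,0,4,0,0,0,60],[0,0,0,0,0,0,255],[0,0,0,0,0,0,255],[0,0,0,0,0,0,255],[0,0,0,0,0,0,255],[0,0,0,0,0,0,255],[0,0,0,0,0,0,255]]]'

```text
t: 11.08
tcp_pos: [662.8, -89.4, 22.2]
ee_rot: [[-0.955, -0.297, 0.0], [-0.297, 0.955, 0.0], [-0.0, 0.0, -1.0]]
force: [0.5, -0.2, -0.5]
gripper_width: 0.191
grip_force: 0.0
```

Call:
send_rows --steps '[[[0,0,0,0,0,0,255],[0,0,0,0,0,0,255],[0,0,0,0,0,0,255]]]'

```text
t: 11.45
tcp_pos: [662.7, -89.4, 22.1]
ee_rot: [[-0.955, -0.297, -0.0], [-0.297, 0.955, 0.0], [-0.0, 0.0, -1.0]]
force: [0.3, -0.8, -0.5]
gripper_width: 0.157
grip_force: 12.0
```

Call:
send_rows --steps '[[[0,0,-20,0,0,0,255],[0,0,-45,0,0,0,255],[0,0,-60,0,0,0,255],[0,0,0,0,0,0,255]]]'

```text
t: 11.95
tcp_pos: [664.7, -89.8, 153.5]
ee_rot: [[-0.955, -0.297, 0.009], [-0.297, 0.955, -0.002], [-0.008, -0.005, -1.0]]
force: [0.0, -0.2, -0.5]
gripper_width: 0.154
grip_force: 12.0
```

Run:
```python
from h import *
move([646.5,45.3,150],78.7)
```

```text
shift [-22.7 134.4   3.1] turn z 28.6 tilt fix [-0.27  0.47  0.  ] j6 -2.1 t 11.95
```

Call:
send_rows --steps '[[[-7.5,45,0,0,0,0,255],[-7.5,45,0,0,0,0,255],[-7.5,44.5,0,0,0,9.5,255],[0,0,0,0,0,9.5,255],[0,0,0,0,0,9.6,255],[0,0,0,0,0,0,255]]]'

```text
t: 12.7
tcp_pos: [644.1, 45.8, 147.2]
ee_rot: [[-0.981, 0.195, -0.0], [0.195, 0.981, 0.0], [0.0, 0.0, -1.0]]
force: [0.0, -0.4, -0.2]
gripper_width: 0.154
grip_force: 12.0
```

Run:
```python
from h import *
s=bot.observe(); im=eyes.camera('wrist'); c=cam('wrist',s); x0,y0=180,80
cv2.imwrite('pics/w6.png',cv2.resize(im[y0:y0+300,x0:x0+280],None,fx=1.9,fy=1.9,interpolation=2))
print(s['tcp_pos']); move([646.5,45.3,60],78.7)
```

```text
[644.0982236   45.82334872 147.17488878]
shift [-2.4  0.1 87.1] turn z 0.2 tilt fix [ 0.   -0.02 -0.  ] j6 -1.41 t 12.75
```

View pics/w6.png

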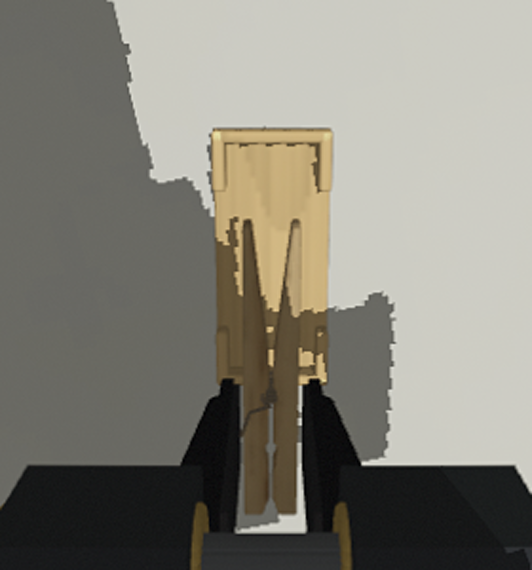

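Run:
```python
from h import *
s=bot.observe(); c=cam('wrist',s)
w=toworld([(292.1,147.9),(355.3,148.4),(352,282),(294.7,281.6)],c,13)[:,:2]; print(w.round(1))
a=np.radians(-11.3); ax=np.array([np.cos(a),np.sin(a)]); n=(w[0]+w[1])/2
ct=w.mean(0); print('tray',n+51*ax,ct,np.linalg.norm(w[0]-w[1]),np.linalg.norm(w[0]-w[3]),np.degrees(np.arctan2(*(w[3]-w[0])[::-1])))
t=toworld([(322.6,196.3)],c,s['tcp_pos'][2]-16+6)[0]; pc=t[:2]+36*ax; off=pc-s['tcp_pos'][:2]; print('peg centre',pc,'off',off)
g=(n+51*ax+ct)/2-off
move([*g,25.3],78.7)
```

```text
[[580.   36.1]
 [588.9  79.5]
 [688.3  59.8]
 [679.4  16.4]]
tray [634.42251646  47.84169138] [634.11547334  47.94879909] 44.27829508091613 101.36669195324096 -11.256376544074207
peg centre [628.75979042  48.21569569] off [-15.38959969   2.52802614]
shift [ -5.5   0.7 121.8] turn z 0.2 tilt fix [ 0.   -0.02 -0.  ] j6 -1.41 t 12.75
```

Call:
send_rows --steps '[[[-4.5,0.7,50,0,0,0,255],[0,0,45,0,0,0,255],[0,0,15,0,0,0,255],[0,0,6,0,0,0,255],[0,0,0,0,0,0,255],[0,0,0,0,0,0,255]]]'

```text
t: 13.5
tcp_pos: [649.6, 45.5, 32.6]
ee_rot: [[-0.981, 0.196, 0.002], [0.196, 0.981, -0.0], [-0.002, 0.0, -1.0]]
force: [-0.9, -0.8, 0.1]
gripper_width: 0.154
grip_force: 12.0
```

Call:
send_rows --steps '[[[0,0,5.5,0,0,0,255],[0,0,1.5,0,0,0,255],[0,0,0,0,0,0,255]]]'

```text
t: 13.88
tcp_pos: [649.1, 45.5, 24.7]
ee_rot: [[-0.98, 0.197, 0.001], [0.197, 0.98, 0.0], [-0.001, 0.0, -1.0]]
force: [-0.3, -0.1, 5.3]
gripper_width: 0.154
grip_force: 12.0
```

Contact with the floor; releasing.

Call:
send_rows --steps '[[[0,0,0,0,0,0,130],[0,0,0,0,0,0,130],[0,0,0,0,0,0,130],[0,0,0,0,0,0,130],[0,0,-20,0,0,0,130],[0,0,-50,0,0,0,60],[0,0,-60,0,0,0,60],[0,0,0,0,0,0,60]]]'

```text
t: 14.88
tcp_pos: [650.8, 45.5, 160.4]
ee_rot: [[-0.98, 0.197, 0.009], [0.197, 0.98, -0.0], [-0.009, 0.002, -1.0]]
force: [-0.8, 0.1, -1.4]
gripper_width: 0.733
grip_force: 0.0
```

Run:
```python
from h import *
s=bot.observe(); im=eyes.camera('wrist'); x0,y0=180,80
cv2.imwrite('pics/w7.png',cv2.resize(im[y0:y0+300,x0:x0+280],None,fx=1.9,fy=1.9,interpolation=2))
print(look_for('battery','wrist'))
move([435,-79,155],100)
```

```text
[{'position': [469.9, -75.1, 12.2], 'confidence': 0.53}]
shift [ 1.852e+02 -1.642e+02  1.000e-01] turn z -21.3 tilt fix [ 0.02  0.1  -0.  ] j6 -1.4 t 14.975
```

View pics/w7.png

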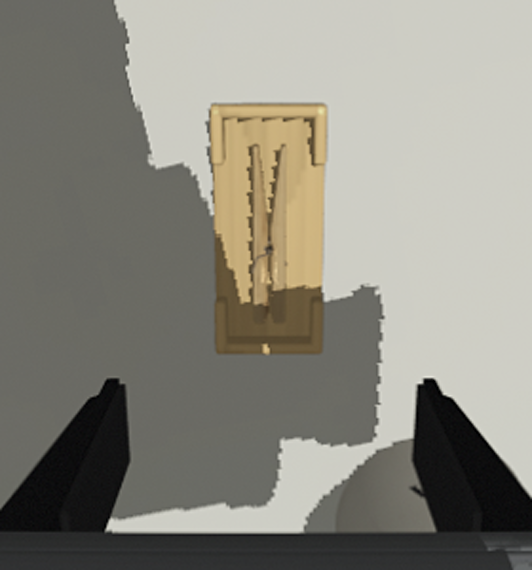

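The peg lies flat and central in its tray. Next the battery.

Call:
send_rows --steps '[[[46,-41,0,0,0,0,60],[46,-41,0,0,0,0,60],[46,-41,0,0,0,0,60],[46,-41,0,0,0,-10,60],[0,0,0,0,0,-8,60],[0,0,0,0,0,0,60]]]'

```text
t: 15.72
tcp_pos: [435.7, -79.3, 153.7]
ee_rot: [[-0.993, -0.114, -0.001], [-0.114, 0.993, 0.001], [0.001, 0.001, -1.0]]
force: [0.4, -1.0, -0.3]
gripper_width: 0.761
grip_force: 0.0
```

Run:
```python
from h import *
s=bot.observe(); im=eyes.camera('wrist'); c=cam('wrist',s); p=topix([[455,-79,8],[448,-79,8]],c); print(p,s['tcp_pos'],s['joint_pos'][5])
hsv=cv2.cvtColor(im,cv2.COLOR_BGR2HSV)
red=(hsv[...,1]>110)&((hsv[...,0]<8)|(hsv[...,0]>172))
for z in (8,12): print(blob(red,c,z,p[0]))
ys,xs=np.nonzero(red&(np.hypot(*np.indices(red.shape)[::-1]-p[0][:,None,None])<90)); print(xs.min(),xs.max(),ys.min(),ys.max())
print(look_for('battery','wrist'))
x,y=p[1].astype(int); x0,y0=max(x-80,0),max(y-80,0); print(x0,y0)
cv2.imwrite('pics/w8.png',cv2.resize(im[y0:y0+160,x0:x0+160],None,fx=3.5,fy=3.5,interpolation=2))
```

```text
[[320.20440923 251.34862678]
 [321.21167352 242.90869939]] [435.74570276 -79.3231739  153.66203353] -2.014580399700808
(array([456.6, -78.6], dtype=float32), 33.3, 13.5, 6.8)
(array([455.2, -78.8], dtype=float32), 32.8, 13.3, 6.8)
312 329 233 273
[{'position': [448.4, -76.6, 13.8], 'confidence': 0.66}]
241 162
```

View pics/w8.png

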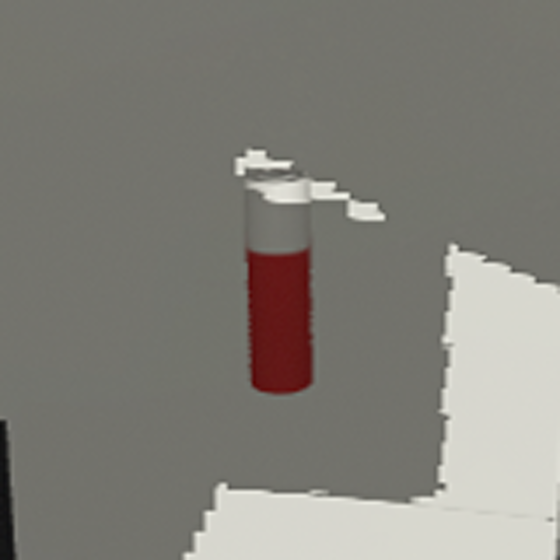

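Battery spans crop y 172–392, centre about (447,-80), axis 6.8°. Both ends agree with its 50 mm length.

Call:
send_rows --steps '[[[-11.2,-1.8,45,0,0,0,60],[0,0,45,0,0,0,60],[0,0,28,0,0,0,60],[0,0,10,0,0,0,60],[0,0,3.7,0,0,0,60],[0,0,0,0,0,0,255],[0,0,0,0,0,0,255],[0,0,0,0,0,0,255],[0,0,0,0,0,0,255],[0,0,0,0,0,0,255]]]'

```text
t: 17.08
tcp_pos: [447.6, -79.6, 22.6]
ee_rot: [[-0.993, -0.116, 0.0], [-0.116, 0.993, -0.0], [-0.0, -0.0, -1.0]]
force: [-0.6, -0.8, -0.3]
gripper_width: 0.292
grip_force: 0.0
```

Call:
send_rows --steps '[[[0,0,0,0,0,0,255],[0,0,0,0,0,0,255],[0,0,0,0,0,0,255],[0,0,0,0,0,0,255],[0,0,0,0,0,0,255]]]'

```text
t: 17.7
tcp_pos: [447.6, -79.6, 22.4]
ee_rot: [[-0.993, -0.116, 0.0], [-0.116, 0.993, 0.0], [-0.0, 0.0, -1.0]]
force: [-0.8, 0.3, 0.7]
gripper_width: 0.153
grip_force: 12.0
```

Call:
send_rows --steps '[[[0,0,-20,0,0,0,255],[0,0,-45,0,0,0,255],[0,0,-60,0,0,0,255],[-10,41,0,0,0,0,255],[0,41,0,0,0,0,255],[0,41,0,0,0,-5.5,255],[0,0,0,0,0,0,255],[0,0,0,0,0,0,255]]]'

```text
t: 18.7
tcp_pos: [443.3, 43.5, 147.4]
ee_rot: [[-0.978, -0.21, 0.0], [-0.21, 0.978, -0.0], [-0.0, -0.0, -1.0]]
force: [0.3, -0.5, 0.6]
gripper_width: 0.154
grip_force: 12.0
```

Run:
```python
from h import *
s=bot.observe(); im=eyes.camera('wrist'); c=cam('wrist',s); p=topix([[444,44,4],[420,40,4]],c); print(p,s['tcp_pos'])
hsv=cv2.cvtColor(im,cv2.COLOR_BGR2HSV); wood=(hsv[...,1]>60)&(hsv[...,0]<30)&(hsv[...,0]>8)
print('tray',blob(wood,c,13,p[1]))
red=(hsv[...,1]>110)&((hsv[...,0]<8)|(hsv[...,0]>172)); print('bat',blob(red,c,s['tcp_pos'][2]-10,p[0]))
print(look_for('battery_tray','wrist')[:1])
move([443.5,44,25.2],102.2)
x0,y0=180,80
cv2.imwrite('pics/w9.png',cv2.resize(im[y0:y0+300,x0:x0+280],None,fx=1.9,fy=1.9,interpolation=2))
```

```text
[[323.00355636 229.36478319]
 [324.52732021 198.13954327]] [443.34486409  43.52643225 147.43844539]
tray (array([441.8,  42.5], dtype=float32), 81.2, 45.1, 12.2)
bat (array([450.9,  44.9], dtype=float32), 34.6, 14.4, 12.8)
[{'position': [430.4, 42.4, -1.6], 'confidence': 0.84}]
shift [ -0.3   0.9 122.2] turn z -0.1 tilt fix [0. 0. 0.] j6 -1.83 t 18.8
```

View pics/w9.png

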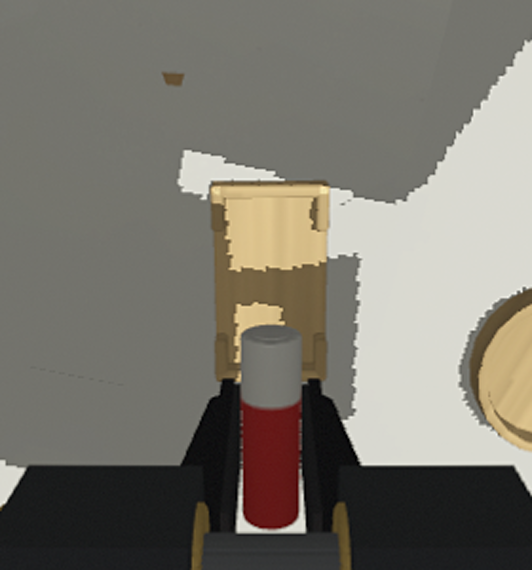

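Battery is centred over its tray; tray centre is about (442.3,43).

Call:
send_rows --steps '[[[1,-0.3,50,0,0,0,255],[0,0,45,0,0,0,255],[0,0,17,0,0,0,255],[0,0,5,0,0,0,255],[0,0,0,0,0,0,255],[0,0,0,0,0,0,255]]]'

```text
t: 19.55
tcp_pos: [442.8, 43.1, 31.2]
ee_rot: [[-0.978, -0.21, 0.001], [-0.21, 0.978, 0.0], [-0.001, -0.0, -1.0]]
force: [0.0, 0.6, -0.5]
gripper_width: 0.152
grip_force: 12.0
```

Call:
send_rows --steps '[[[0,0,4.5,0,0,0,255],[0,0,1.3,0,0,0,255],[0,0,0,0,0,0,255]]]'

```text
t: 19.92
tcp_pos: [442.6, 43.2, 25.1]
ee_rot: [[-0.978, -0.211, 0.001], [-0.211, 0.978, -0.0], [-0.001, -0.0, -1.0]]
force: [-0.8, -0.2, 5.3]
gripper_width: 0.154
grip_force: 12.0
```

Call:
send_rows --steps '[[[0,0,0,0,0,0,130],[0,0,0,0,0,0,130],[0,0,0,0,0,0,130],[0,0,0,0,0,0,130],[0,0,-20,0,0,0,130],[0,0,-50,0,0,0,0],[0,0,-60,0,0,0,0],[0,0,-50,0,0,0,0],[0,0,0,0,0,0,0]]]'

```text
t: 21.05
tcp_pos: [443.4, 43.2, 207.8]
ee_rot: [[-0.978, -0.211, 0.007], [-0.211, 0.978, -0.0], [-0.007, -0.002, -1.0]]
force: [0.8, -0.6, -0.6]
gripper_width: 0.854
grip_force: 0.0
```

Run:
```python
from h import *
eyes.camera('wrist'); print(look_for('battery','wrist')); s=bot.observe()
im=eyes.camera('wrist'); c=cam('wrist',s); hsv=cv2.cvtColor(im,cv2.COLOR_BGR2HSV)
red=(hsv[...,1]>110)&((hsv[...,0]<8)|(hsv[...,0]>172)); print('bat red',blob(red,c,11,topix([[449,44,11]],c)[0]))
move([590,-204,215],120)
move([590,-204,215],90)
```

```text
[{'position': [441.1, 45.3, 16.1], 'confidence': 0.76}, {'position': [661.6, 48.4, 6.4], 'confidence': 0.47}]
bat red (array([451.,  45.], dtype=float32), 32.3, 13.2, 11.8)
shift [ -92.8 -272.9  -11.3] turn z -17.8 tilt fix [ 0.02 -0.06  0.  ] j6 -1.83 t 21.2
shift [ -92.8 -272.9  -11.3] turn z 12.2 tilt fix [ 0.02 -0.06  0.  ] j6 -1.83 t 21.2
```

Call:
send_rows --steps '[[[-18.5,-54.5,-5,0,0,0,0],[-18.5,-54.5,-5,0,0,0,0],[-18.5,-54.5,0,0,0,0,0],[-18.5,-54.5,0,0,0,0,0],[-18.5,-54.5,0,0,0,6,0],[0,0,0,0,0,6.2,0],[0,0,0,0,0,0,0]]]'

```text
t: 22.08
tcp_pos: [589.6, -203.9, 212.3]
ee_rot: [[-1.0, 0.001, -0.003], [0.001, 1.0, 0.002], [0.003, 0.002, -1.0]]
force: [-0.5, 0.8, 0.2]
gripper_width: 1.001
grip_force: 0.0
```

Run:
```python
from h import *
s=bot.observe(); im=eyes.camera('wrist'); c=cam('wrist',s); p=topix([[625,-205,106]],c); print(p,s['tcp_pos'],s['joint_pos'][5])
hsv=cv2.cvtColor(im,cv2.COLOR_BGR2HSV); red=((hsv[...,1]>110)&((hsv[...,0]<8)|(hsv[...,0]>172))).astype(np.uint8)
k=max(cv2.findContours(red,0,1)[0],key=cv2.contourArea)
w=toworld(k.reshape(-1,2),c,106)[:,:2]; print(w.min(0),w.max(0),w.mean(0),cv2.boundingRect(k))
print([(d['position'],d['confidence']) for d in look_for('spice_jar','wrist')])
cv2.imwrite('pics/w10.png',im)
```

```text
[[321.07955777 291.7046605 ]] [ 589.60967877 -203.87517855  212.28686006] -2.0088679639227065
[ 599.06607615 -229.17121855] [ 649.69729361 -186.70738728] [ 624.39299894 -207.92515636] (287, 257, 61, 67)
[([613.4, -204.7, 101.8], 0.88)]
```

View pics/w10.png

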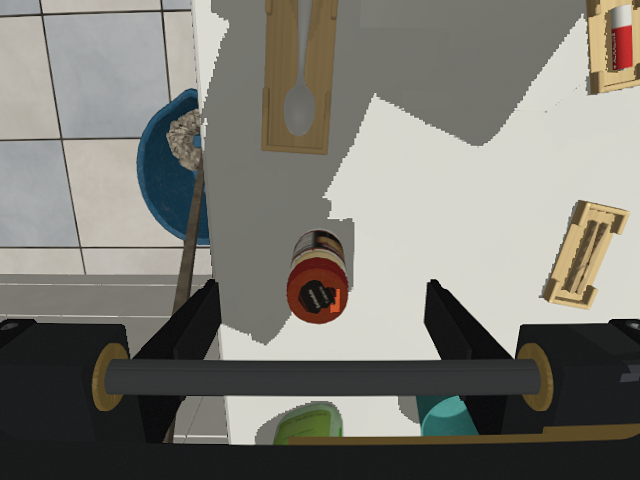

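Battery, peg and spoon are all in their trays (upper part of the picture). The jar's cap is centred near (317,290), i.e. about (626,-206.5).

Call:
send_rows --grip_force 25 --steps '[[[-36.4,-2.6,0,0,0,0,0],[0,0,25,0,0,0,0],[0,0,45,0,0,0,0],[0,0,32,0,0,0,0],[0,0,16,0,0,0,0],[0,0,0,0,0,0,255],[0,0,0,0,0,0,255],[0,0,0,0,0,0,255],[0,0,0,0,0,0,255],[0,0,0,0,0,0,255]]]'

```text
t: 23.42
tcp_pos: [626.6, -206.4, 97.0]
ee_rot: [[-1.0, 0.001, 0.001], [0.001, 1.0, -0.0], [-0.001, -0.0, -1.0]]
force: [0.5, 0.9, 0.6]
gripper_width: 0.532
grip_force: 0.0
```

Call:
send_rows --steps '[[[0,0,0,0,0,0,255],[0,0,0,0,0,0,255],[0,0,0,0,0,0,255],[0,0,0,0,0,0,255]]]'

```text
t: 23.92
tcp_pos: [626.6, -206.3, 96.8]
ee_rot: [[-1.0, 0.001, 0.0], [0.001, 1.0, -0.0], [-0.0, -0.0, -1.0]]
force: [0.1, 0.8, 2.7]
gripper_width: 0.462
grip_force: 25.0
```

Call:
send_rows --steps '[[[0,0,-15,0,0,0,255],[0,0,-35,0,0,0,255],[0,0,-45,0,0,0,255],[24.4,53.4,0,0,0,0,255],[24.4,53.4,0,0,0,0,255],[24.4,53.4,0,0,0,0,255],[24.4,53.4,0,0,0,0,255],[24.4,53.4,0,0,0,0,255],[24.4,53.4,0,0,0,0,255],[24.4,53.4,0,0,0,0,255]]]'

```text
t: 25.18
tcp_pos: [455.1, 169.2, 192.5]
ee_rot: [[-1.0, 0.001, 0.001], [0.001, 1.0, 0.0], [-0.001, 0.0, -1.0]]
force: [0.6, 0.3, -1.6]
gripper_width: 0.463
grip_force: 25.0
```

Call:
send_rows --steps '[[[0,0,0,0,0,0,255],[0,0,0,0,0,0,255]]]'

```text
t: 25.42
tcp_pos: [456.2, 167.6, 192.2]
ee_rot: [[-1.0, -0.0, 0.001], [-0.0, 1.0, 0.0], [-0.001, 0.0, -1.0]]
force: [-0.3, 0.8, -1.5]
gripper_width: 0.463
grip_force: 25.0
```

Run:
```python
from h import *
im0=cv2.imread('pics/top0.png'); hsv=cv2.cvtColor(im0,cv2.COLOR_BGR2HSV); wood=((hsv[...,1]>45)&(hsv[...,0]<35)).astype(np.uint8)
ct=cam('top')
for k in cv2.findContours(wood,0,1)[0]:
    if cv2.pointPolygonTest(k,(216.,340.),False)>0:
        w=toworld(k.reshape(-1,2),ct,16)[:,:2]; print('top ring',w.min(0),w.max(0),cv2.minEnclosingCircle(w.astype(np.float32)))
s=bot.observe(); im=eyes.camera('wrist'); c=cam('wrist',s); print(s['tcp_pos'],s['gripper_width'])
hsv=cv2.cvtColor(im,cv2.COLOR_BGR2HSV); wood=((hsv[...,1]>55)&(hsv[...,0]<30)&(hsv[...,0]>10)).astype(np.uint8)
for k in sorted(cv2.findContours(wood,0,1)[0],key=cv2.contourArea)[-5:]:
    w=toworld(k.reshape(-1,2),c,16)[:,:2]; print(cv2.boundingRect(k),w.min(0).round(1),w.max(0).round(1))
print([(d['position'],d['confidence']) for d in look_for('jar_holder','wrist')])
cv2.imwrite('pics/w11.png',im)
```

```text
top ring [418.28836858 130.82174135] [488.53551006 202.87390428] ((453.9656982421875, 167.28639221191406), 36.749019622802734)
[456.23478956 167.58387117 192.22504485] 0.4630526044672264
(210, 344, 21, 69) [578.3  56.3] [656.7  79.9]
(284, 252, 75, 31) [487.  133.2] [515.1 198.7]
(162, 426, 386, 20) [6.762e+02 6.000e-01] [698.2 402. ]
(279, 170, 86, 94) [416.3 130.8] [497.1 202.3]
(135, 148, 82, 102) [398.3  13.9] [484.3  76.2]
[([448.5, 169.1, 6.2], 0.57)]
```

View pics/w11.png

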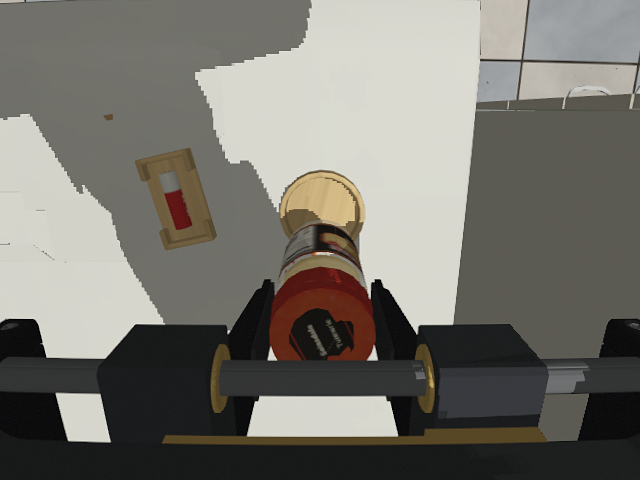

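The jar hangs upright over the ring, which is centred near (453.5,167). That was my 15th viewed picture, one over the limit of 14, so I'll do the rest numerically.

Call:
send_rows --steps '[[[3,-0.6,30,0,0,0,255],[0,0,35,0,0,0,255],[0,0,15,0,0,0,255],[0,0,4,0,0,0,255],[0,0,0,0,0,0,255],[0,0,0,0,0,0,255]]]'

```text
t: 26.28
tcp_pos: [453.5, 166.9, 108.3]
ee_rot: [[-1.0, 0.001, 0.001], [0.001, 1.0, 0.0], [-0.001, 0.0, -1.0]]
force: [0.0, -0.4, -0.3]
gripper_width: 0.464
grip_force: 25.0
```

Call:
send_rows --steps '[[[0,0,6,0,0,0,255],[0,0,2,0,0,0,255],[0,0,0,0,0,0,255]]]'

```text
t: 26.65
tcp_pos: [453.1, 167.1, 99.8]
ee_rot: [[-1.0, 0.001, 0.0], [0.001, 1.0, 0.0], [-0.0, 0.0, -1.0]]
force: [-0.5, -0.5, 2.2]
gripper_width: 0.463
grip_force: 25.0
```

Resting on the floor of the ring; release, wait and rise.

Call:
send_rows --steps '[[[0,0,0,0,0,0,0],[0,0,0,0,0,0,0],[0,0,0,0,0,0,0],[0,0,0,0,0,0,0],[0,0,0,0,0,0,0],[0,0,-15,0,0,0,0],[0,0,-40,0,0,0,0],[0,0,-50,0,0,0,0],[0,0,-50,0,0,0,0],[0,0,0,0,0,0,0]]]'

```text
t: 27.9
tcp_pos: [454.0, 167.3, 257.8]
ee_rot: [[-1.0, 0.001, 0.006], [0.001, 1.0, 0.001], [-0.006, 0.001, -1.0]]
force: [-0.4, 0.1, -0.9]
gripper_width: 0.999
grip_force: 0.0
```

Run:
```python
from h import *
s=bot.observe(); im=eyes.camera('wrist'); c=cam('wrist',s); print(s['tcp_pos'],s['gripper_width'],s['t'])
hsv=cv2.cvtColor(im,cv2.COLOR_BGR2HSV); red=((hsv[...,1]>110)&((hsv[...,0]<8)|(hsv[...,0]>172))).astype(np.uint8)
k=max(cv2.findContours(red,0,1)[0],key=cv2.contourArea); w=toworld(k.reshape(-1,2),c,109)[:,:2]; print('cap',w.min(0),w.max(0))
for cm in ('side','top','wrist'):
    eyes.camera(cm)
    for n in ('teaspoon','clothes_peg','battery','spice_jar','canister','cup'): print(cm,n,[([round(float(v)) for v in d['position']],round(d['confidence'],2)) for d in look_for(n,cm)[:1]])
```

```text
[454.02722776 167.30321873 257.84533428] 0.9985742632369218 27.9
cap [428.59160071 143.51284405] [475.22982351 186.31742826]
side teaspoon [([479, -222, 8], 0.92)]
side clothes_peg [([444, 35, 13], 0.29)]
side battery [([480, -218, 6], 0.7)]
side spice_jar [([455, 146, 69], 0.92)]
side canister [([776, 63, 70], 0.79)]
side cup [([789, -84, 39], 0.64)]
top teaspoon [([478, -220, 9], 0.65)]
top clothes_peg [([636, 44, 12], 0.75)]
top battery [([444, 42, 15], 0.76)]
top spice_jar []
top canister [([773, 90, 102], 0.94)]
top cup [([804, -70, 16], 0.71)]
wrist teaspoon []
wrist clothes_peg [([621, 48, 16], 0.67)]
wrist battery [([442, 45, 17], 0.61)]
wrist spice_jar [([449, 163, 104], 0.73)]
wrist canister [([744, 99, 9], 0.73)]
wrist cup []
```

```bash
python3 -c "
from bench import job_done; print(job_done())"
```

```text
the job is handed in; nothing more can be done
None
```

All four things are in their inserts (spoon, peg and battery flat in their trays, jar upright in the round holder), released and handed in at about 29 s on the robot's clock; the canister and cup weren't touched, and I viewed 15 pictures, one over the limit of 14.

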